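# Put the labware into its matching nests

### The arm

A 6-joint arm with a two-finger parallel gripper is mounted at the origin on the work surface. World frame = base frame: x ahead of the robot, y to its left, z up, the work surface at z = 0. Lengths are in m, angles in degrees, forces in N, time in s.
With the tool pointing down it reaches from about 0.4 to 0.825 m from the base axis. Payload 7 kg.
Tool frame: the origin (TCP) lies on the centre line of the jaws, within the pads' length; the fingertips stand 11 mm ahead of it and the grasp point (between the pads) lies 8 mm behind it; z points along the fingers, y is the line along which they close (so a half turn about z gives the same grasp; the last joint's range is limited). The gripper opens to 88 mm and grips with 3 to 60 N. Pads are 19 mm wide; open, the fingers measure 130 mm over their backs; the gripper's body (78 mm by 193 mm) begins 47 mm behind the grasp point.
Start: joints at [90.075, 20.546, 0.682, 0, -70.136, -16.507], TCP at [0.191, 0.647, 0.238] pointing down, gripper open.
Joint ranges: [-176.03, 176.03], [-82.01, 121.73], [-58.28, 71.71], [-173.87, 95.51], [-174.79, -0.11], [-173.66, 173.66]. Speed limits (degrees/s): [136.94, 136.94, 172.46, 180, 180, 180].

### API

Orientations are given as [roll, pitch, yaw] about the fixed x, y, z axes, in that order (R = Rz(yaw) Ry(pitch) Rx(roll)).
In Python, from plant import r, capture, camera_model, job gives the robot as it stands.
- The arm moves only by the tool drive_tool, never from a script. Its argument "increments" is a list that holds one entry, the list of rows, each a list of 5 numbers: the gripper's target within -1 to 1 (fully open at 1, half-way at 0, shut at -1), then the shift along the tool's x, y, z scaled (see below), then the turn about the tool's z scaled (see below). In form: [[[gripper, tx, ty, tz, roll], ...]]. A call has 1 to 5 rows; each row is the pose to reach, as a shift and turn from the pose commanded when the call began, along the tool's axes at that moment, turning the shorter way round; what a row does not reach only later rows make up. The controller multiplies each number of a shift by 120 mm and each number of a turn by 360 degrees. A row lasts 1/8 s, in which the tool goes at most 62.5 mm and 10.7 degrees, less where a joint would pass 70% of its speed; a pose out of reach is approached as far as the arm can. A call with a number of a shift or a turn outside -1 to 1 is refused whole. A call with a gripper value outside its range is refused whole. The fingers move at their own pace and stop on an object; "squeeze" is the grip in N (left out, the last holds). Time passes only in rows, so rows that repeat a pose let the fingers close. It gives the time, the measured TCP pose, the force, the opening and the grip force at its end, in the units of the state.
- r.get_state(): the state, without advancing time (a new reading comes with each control period).
- capture(name): name is "side" or "top"; returns the picture (400x640x3 uint8, red, green, blue); there is no depth.
- camera_model(name): a dict with "camera_matrix" (3x3 intrinsics, pixels), "rvec" (rotation vector, rad) and "tvec" (3), from world to camera coordinates, as OpenCV has them. Camera axes: x right, y down, z forward; pixel columns grow to the right and rows downward; lengths in m; the calibration is good to about 2 mm. A picture is of the moment at which its call begins. camera_model takes no time and is no camera call.
- job.close_job(): hands the job in; it is judged then, once.
The state is a dict: "time_s": time; "joints": joint angles; "qd": joint speeds; "joint_torque": joint torques, N m; "tcp_pos": TCP position; "eef_rot": TCP orientation; "contact_force": force on the tool from outside, world axes, zero at the start; "moment": the same for the moment, N m; "gripper_width": finger opening in m; "gripper_force": force on a finger pad.
Only numpy, scipy, OpenCV 4.12 (cv2) and the standard library are available. Lean on these libraries where they do the work, as an engineer would, in place of code of your own. Each camera call takes 0.05 s, during which the arm holds its last target. There are 200 camera calls.

### The job

Set up the bench for pipetting: put each of the four pieces of labware (tip box, slim tube rack, wide jar, slim bottle) into the blue nest that matches its shape and size, standing upright and flat on the nest's floor inside the rim. Set each one down gently, do not drop or tip anything, and leave the two small glass vials standing where they are.

Things in the scene. Friction and masses are not known exactly. Their poses are not given: they have to be found in the camera images.
- tip_box: Closed grey rectangular pipette-tip box with a paler strip round it, 60 mm along its x, 86 mm along its y, 60 mm tall, 85 to 170 g. Origin at the centre of its underside, z up; starts standing upright on the bench.
- tube_rack: Slim grey block with a single row of six small white-capped tubes, 32 mm along its x, 100 mm along its y; the block is 45 mm tall, 55 mm with the caps; 70 to 140 g. Origin at the centre of its underside, z up; starts standing upright on the bench.
- jar: Wide round amber glass jar with white cap: body 64 mm in diameter up to 56 mm height, cap 58 mm in diameter from 64 to 80 mm height, 150 to 310 g. Origin at the centre of its underside, z up; starts standing upright on the bench.
- bottle: Slim round amber glass bottle with white cap: body 40 mm in diameter up to 66 mm height, cap 28 mm in diameter from 74 to 90 mm height, 85 to 170 g. Origin at the centre of its underside, z up; starts standing upright on the bench.
- nest_tip_box: Low open blue plastic nest, fixed to the bench, anywhere among the labware. Floor 3 mm thick (the labware stands on it, 3 mm above the origin), wall 4 mm thick, rim 10 mm above the bench. Origin at the centre of its underside, z up. Rectangular, for the tip box: inside 76 mm along its x, 102 mm along its y.
- nest_tube_rack: Low open blue plastic nest, fixed to the bench, anywhere among the labware. Floor 3 mm thick (the labware stands on it, 3 mm above the origin), wall 4 mm thick, rim 10 mm above the bench. Origin at the centre of its underside, z up. Narrow rectangle, for the tube rack: inside 48 mm along its x, 116 mm along its y.
- nest_jar: Low open blue plastic nest, fixed to the bench, anywhere among the labware. Floor 3 mm thick (the labware stands on it, 3 mm above the origin), wall 4 mm thick, rim 10 mm above the bench. Origin at the centre of its underside, z up. The larger round one, for the jar: 80 mm inside diameter.
- nest_bottle: Low open blue plastic nest, fixed to the bench, anywhere among the labware. Floor 3 mm thick (the labware stands on it, 3 mm above the origin), wall 4 mm thick, rim 10 mm above the bench. Origin at the centre of its underside, z up. The smaller round one, for the bottle: 56 mm inside diameter.
- vial_left: Small standing glass vial with black cap, 24 mm across, 34 mm tall, loose and light; a bystander, stays where it is. Origin at the centre of its underside.
- vial_right: Small standing glass vial with black cap, 24 mm across, 34 mm tall, loose and light; a bystander, stays where it is. Origin at the centre of its underside.
Mind the look-alikes: they are no part of the job. What is shaped like the tip_box but yellow is not meant.

How it is judged (in metres and radians):
At the end, for the whole second after the job is handed in: Each of the four pieces stands in its own nest: centre within 13 mm of the nest's centre, underside on the nest's floor (less than 6 mm above the nest's underside), upright within 0.1 rad, tip box and tube rack with their long sides along the nest's within 0.25 rad (either way round), all at rest (horizontal distance between tip_box and nest_tip_box below 0.013 m and z of tip_box in the frame of nest_tip_box below 0.006 m and angle between each of tip_box, tube_rack, jar, bottle's own z axis and vertical below 0.1 rad and linear speed of each of tip_box, tube_rack, jar, bottle below 0.02 m/s and angular speed of each of tip_box, tube_rack, jar, bottle below 0.2 rad/s and angle between the y axis of tip_box and the y axis of nest_tip_box, either way round below 0.25 rad and horizontal distance between tube_rack and nest_tube_rack below 0.013 m and z of tube_rack in the frame of nest_tube_rack below 0.006 m and angle between the y axis of tube_rack and the y axis of nest_tube_rack, either way round below 0.25 rad and horizontal distance between jar and nest_jar below 0.013 m and z of jar in the frame of nest_jar below 0.006 m and horizontal distance between bottle and nest_bottle below 0.013 m and z of bottle in the frame of nest_bottle below 0.006 m); the robot touches nothing.
It fails at once if a piece of labware is dropped into its nest (it moves faster than 0.6 m/s within 30 mm above the nest) ((horizontal distance between tip_box and nest_tip_box below 0.05 m and z of tip_box in the frame of nest_tip_box below 0.03 m and linear speed of tip_box above 0.6 m/s) or (horizontal distance between tube_rack and nest_tube_rack below 0.05 m and z of tube_rack in the frame of nest_tube_rack below 0.03 m and linear speed of tube_rack above 0.6 m/s) or (horizontal distance between jar and nest_jar below 0.05 m and z of jar in the frame of nest_jar below 0.03 m and linear speed of jar above 0.6 m/s) or (horizontal distance between bottle and nest_bottle below 0.05 m and z of bottle in the frame of nest_bottle below 0.03 m and linear speed of bottle above 0.6 m/s)).
It fails at once if a piece of labware is tipped by more than 40 degrees (angle between any of tip_box, tube_rack, jar, bottle's own z axis and vertical above 0.7 rad).
It fails at once if a vial is knocked over or pushed more than 25 mm (distance of any of vial_left, vial_right from where it was at the start of the episode above 0.025 m or angle between any of vial_left, vial_right's own z axis and vertical above 0.4 rad).
It also fails if it takes over 128 s, if anything falls off the work surface, if the arm or the gripper's body presses on something with over 40 N, if the wrist force passes 120 N, or if a joint passes its speed limit or range.

## Working session

There is one attempt and no reset: what is moved stays moved. The work goes in short steps, Python scripts to look and compute and a tool call to move; the robot and the scene stay as the last step left them, time stands still between calls to the robot, and variables do not carry over. Pictures are saved under pics/ and viewed, at most 14 in all, crops included, and the job is handed in when it is done.

Besides the shell and the picture viewer there is one more tool, called as name([rows], argument=value, ...), one row to a line, values as JSON. drive_tool: Moves the arm, as the interface text tells. Its arguments: {"type":"object","properties":{"increments":{"type":"array"},"squeeze":{"type":"number"}},"required":["increments"]}

```bash
ls; mkdir -p pics
python3 - <<'E'
from plant import r,capture,camera_model,job
import cv2
for n in("top","side"):
    cv2.imwrite(f"pics/{n}0.png",capture(n)[:,:,::-1]); m=camera_model(n); print(n,m)
print(r.get_state())
E
```

```text
pics
top {'camera_matrix': array([[386.85996712,   0.        , 320.68374843],
       [  0.        , 386.85996712, 196.91349333],
       [  0.        ,   0.        ,   1.        ]]), 'rvec': array([ 2.0996208 , -2.10170094,  0.24508635]), 'tvec': array([-0.08691724,  0.5131475 ,  1.22371388])}
side {'camera_matrix': array([[370.28874086,   0.        , 322.43533113],
       [  0.        , 370.28874086, 199.27426976],
       [  0.        ,   0.        ,   1.        ]]), 'rvec': array([ 2.30249098, -0.74672803,  0.30945416]), 'tvec': array([-0.45484333,  0.20198883,  0.85158236])}
{'time_s': 0.1, 'joints': array([ 9.00749087e+01,  2.05864110e+01,  6.40217203e-01, -1.80877503e-02,
       -7.01350950e+01, -1.65063917e+01]), 'qd': array([-0.07185001,  0.07398298,  0.18892073,  0.1197868 , -0.05590427,
        0.14995152]), 'joint_torque': array([-2.24352902e-03, -5.84158587e+01,  2.93751329e+01,  7.01546654e+00,
        1.01418103e-02, -5.26137683e-05]), 'tcp_pos': array([0.19084524, 0.64703325, 0.23673471]), 'eef_rot': array([ 1.79917230e+02, -6.79418100e-03, -1.64376364e+01]), 'contact_force': array([-0.42641844, -0.4122447 , -0.0811196 ]), 'moment': array([ 0.00587273,  0.01418524, -0.0634195 ]), 'gripper_force': 0.0, 'gripper_width': 0.087653218268854}
```

Run:
```python
import cv2
for n in("top","side"):
    a=cv2.imread(f"pics/{n}0.png"); cv2.imwrite(f"pics/{n}0b.png",cv2.resize(a,(800,500),interpolation=cv2.INTER_CUBIC))
```

```text
(no output)
```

View pics/top0b.png

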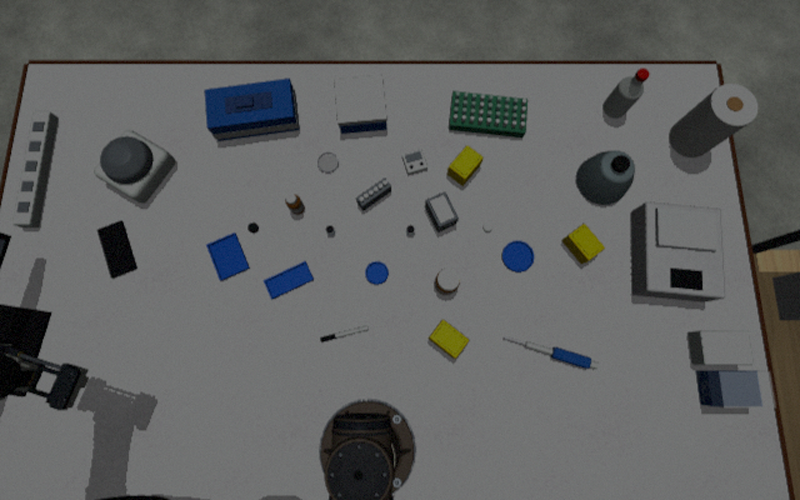

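View pics/side0b.png

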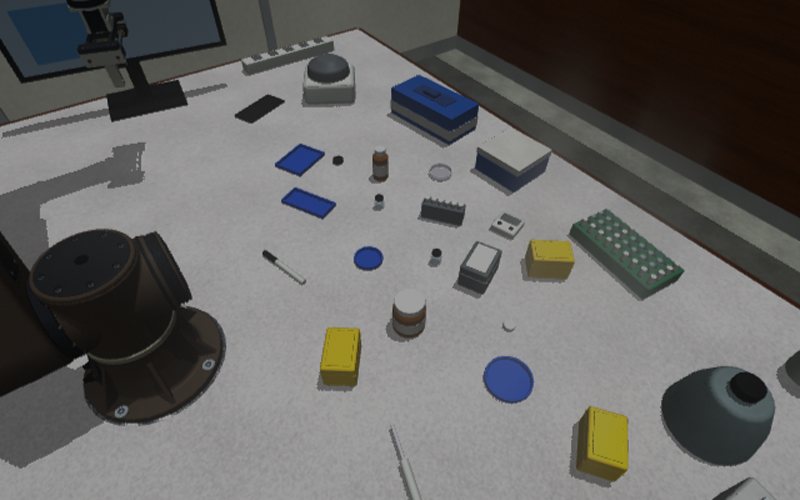

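The top picture, in its 800x500 pixels, shows:
- **Labware:** grey tip box (441,211), tube rack (374,193), jar (447,281), bottle (294,204).
- **Look-alikes:** yellow boxes at (465,164), (583,243) and (449,340), a white/navy box (361,103), the blue case (252,107), a green rack (488,113) and a white device (415,162). None of these is wanted.
- **Nests:** tip (228,257), rack (289,280), bottle (377,273), jar (517,256).
- **Vials:** (330,230) and (410,230).

The side view agrees. Next I'll take one close crop of each view.

```bash
cat > h.py <<'E'
import numpy as np,cv2
from plant import r,capture,camera_model,job
def crop(img,x0,y0,x1,y1,s,name,gain=1.8,step=20):
    a=cv2.resize(img[y0:y1,x0:x1,::-1],None,fx=s,fy=s,interpolation=cv2.INTER_CUBIC)
    a=cv2.convertScaleAbs(a,alpha=gain)
    for x in range(x0-x0%step+step,x1,step):
        cv2.line(a,((x-x0)*s,0),((x-x0)*s,6),(0,0,255),1); cv2.putText(a,str(x),((x-x0)*s-10,16),0,.35,(0,0,255),1)
    for y in range(y0-y0%step+step,y1,step):
        cv2.line(a,(0,(y-y0)*s),(6,(y-y0)*s),(0,0,255),1); cv2.putText(a,str(y),(8,(y-y0)*s+4),0,.35,(0,0,255),1)
    cv2.imwrite(name,a)
def ray(cam,uv,z):
    m=camera_model(cam);R=cv2.Rodrigues(m["rvec"])[0];t=np.ravel(m["tvec"])
    d=R.T@np.linalg.inv(m["camera_matrix"])@np.array([uv[0],uv[1],1.]);c=-R.T@t
    return (c+d*(z-c[2])/d[2])
def proj(cam,P):
    m=camera_model(cam)
    return cv2.projectPoints(np.float64(P).reshape(-1,3),m["rvec"],m["tvec"],m["camera_matrix"],None)[0].reshape(-1,2)
E
python3 - <<'E'
from h import *
a=cv2.imread("pics/top0.png")[:,:,::-1]
crop(a,160,115,440,250,3,"pics/topc.png") if 0 else crop(a,160,118,425,245,3,"pics/topc.png")
hsv=cv2.cvtColor(cv2.imread("pics/top0.png"),cv2.COLOR_BGR2HSV)
m=cv2.inRange(hsv,(105,120,40),(130,255,255))
n,l,s,c=cv2.connectedComponentsWithStats(m)
for i in range(1,n):
    if s[i,4]>60:
        q=np.argwhere(l==i)[:,::-1]; rc=cv2.minAreaRect(np.float32(q))
        w=[ray("top",p,.007)[:2] for p in cv2.boxPoints(rc)]
        print(s[i],c[i].round(1),"ctr",ray("top",rc[0],.008)[:2].round(4),"cen",ray("top",c[i],.006)[:2].round(4),"sides",[np.linalg.norm(w[k]-w[k+1]).round(4) for k in(0,1)],"dirs",[np.degrees(np.arctan2(*(w[k+1]-w[k])[::-1])).round(1) for k in (0,1)])
E
```

```text
[ 164   63   71   40 2120] [199.   82.4] ctr [0.9609 0.3634] cen [0.9624 0.3638] sides [np.float64(0.2601), np.float64(0.1284)] dirs [np.float64(-81.4), np.float64(-170.3)]
[165 187  34  37 778] [181.9 204.9] ctr [0.497  0.3893] cen [0.4975 0.3899] sides [np.float64(0.0852), np.float64(0.1135)] dirs [np.float64(-66.9), np.float64(-155.1)]
[402 193  25  25 489] [414.1 204.7] ctr [ 0.4963 -0.4083] cen [ 0.4976 -0.4092] sides [np.float64(0.0832), np.float64(0.0846)] dirs [np.float64(-90.0), np.float64(176.4)]
[211 209  40  30 602] [230.4 223.8] ctr [0.432  0.2187] cen [0.432  0.2195] sides [np.float64(0.124), np.float64(0.0574)] dirs [np.float64(-64.1), np.float64(-153.4)]
[292 210  19  18 258] [301.1 218. ] ctr [ 0.4496 -0.0204] cen [ 0.4516 -0.0204] sides [np.float64(0.0617), np.float64(0.0588)] dirs [np.float64(-90.0), np.float64(-179.7)]
[442 278  31  17 266] [457.  286.2] ctr [ 0.2241 -0.534 ] cen [ 0.2242 -0.5348] sides [np.float64(0.0286), np.float64(0.0994)] dirs [np.float64(-21.2), np.float64(-107.2)]
```

View pics/topc.png

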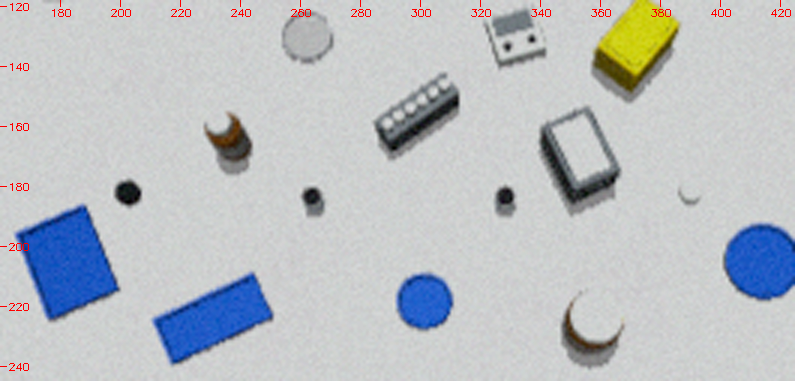

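```bash
cat > ov.py <<'E'
from h import *
def circ(x,y,z,d): t=np.linspace(0,2*np.pi,60); return np.c_[x+d/2*np.cos(t),y+d/2*np.sin(t),0*t+z]
def rect(x,y,z,yaw,lx,ly):
    c,s=np.cos(np.radians(yaw)),np.sin(np.radians(yaw))
    p=np.array([[-1,-1],[1,-1],[1,1],[-1,1]])*[lx/2,ly/2]@np.array([[c,s],[-s,c]])+[x,y]
    return np.c_[p,np.full(4,z)]
def shapes(P):
    o=[]
    for k,v in P.items():
        x,y=v[:2]
        if k=="jar": o+=[circ(x,y,z,d) for z,d in((0,.064),(.056,.064),(.08,.058))]
        if k=="bottle": o+=[circ(x,y,z,d) for z,d in((0,.04),(.066,.04),(.09,.028))]
        if k=="nj": o+=[circ(x,y,.01,.088)]
        if k=="nb": o+=[circ(x,y,.01,.064)]
        if k=="tip": o+=[rect(x,y,z,v[2],.06,.086) for z in(0,.06)]
        if k=="rack": o+=[rect(x,y,z,v[2],.032,.1) for z in(0,.045)]
        if k=="nt": o+=[rect(x,y,.01,v[2],.084,.110)]
        if k=="nr": o+=[rect(x,y,.01,v[2],.056,.124)]
        if k in("vl","vr"): o+=[circ(x,y,z,.024) for z in(0,.034)]
    return o
def overlay(cam,img,P,x0,y0,x1,y1,s,name):
    crop(img,x0,y0,x1,y1,s,name); a=cv2.imread(name)
    for q in shapes(P):
        p=((proj(cam,q)-[x0,y0]+.5)*s*16).astype(np.int32)
        cv2.polylines(a,[p],True,(0,200,0),1,cv2.LINE_AA,4)
    cv2.imwrite(name,a)
E
python3 - <<'E'
from ov import *
a=cv2.imread("pics/top0.png")[:,:,::-1];b=cv2.imread("pics/side0.png")[:,:,::-1]
P=dict(nt=(.497,.3895,24-90+90-90+0,),nr=(.432,.219,26),nj=(.497,-.409),nb=(.4505,-.0204))
P["nt"]=(.497,.3895,24-90)
f=lambda u,v,z:ray("top",(u-.5,v-.5),z)[:2]
P["jar"]=f(358,223.7,.08);P["bottle"]=f(234,160.3,.09)
c=[f(160+x/3,118+y/3,.06) for x,y in((541,127),(587,107),(617,168),(575,190))];
e=c[2]-c[1];P["tip"]=(*np.mean(c,0),np.degrees(np.arctan2(e[1],e[0]))-90)
q=[f(160+x/3,118+y/3,.055) for x,y in((388,124),(444,82))];e=q[1]-q[0]
P["rack"]=(*np.mean(q,0),np.degrees(np.arctan2(e[1],e[0]))-90)
P["vl"]=f(160+312/3,118+193/3,.034);P["vr"]=f(160+505/3,118+193/3,.034)
for k in P:print(k,np.round(P[k],4))
overlay("top",a,P,160,118,425,245,3,"pics/ovt.png")
overlay("side",b,P,200,100,440,330,3,"pics/ovs.png")
E
```

```text
nt [  0.497    0.3895 -66.    ]
nr [ 0.432  0.219 26.   ]
nj [ 0.497 -0.409]
nb [ 0.4505 -0.0204]
jar [ 0.4214 -0.2055]
bottle [0.6322 0.2009]
tip [ 6.174000e-01 -1.961000e-01 -2.460288e+02]
rack [ 6.7260e-01 -1.0700e-02 -1.4137e+02]
vl [0.572  0.1077]
vr [ 0.5719 -0.112 ]
```

View pics/ovt.png

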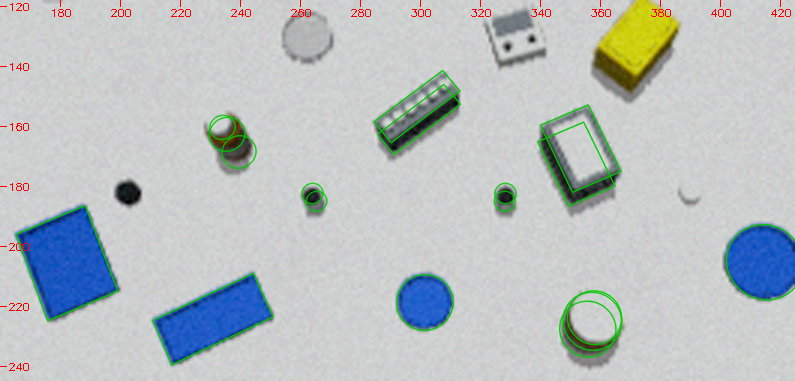

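```bash
python3 -c "
import cv2;a=cv2.imread('pics/ovs.png');print(a.shape);cv2.imwrite('pics/ovs2.png',a[:600])"
```

```text
(690, 720, 3)
```

View pics/ovs2.png

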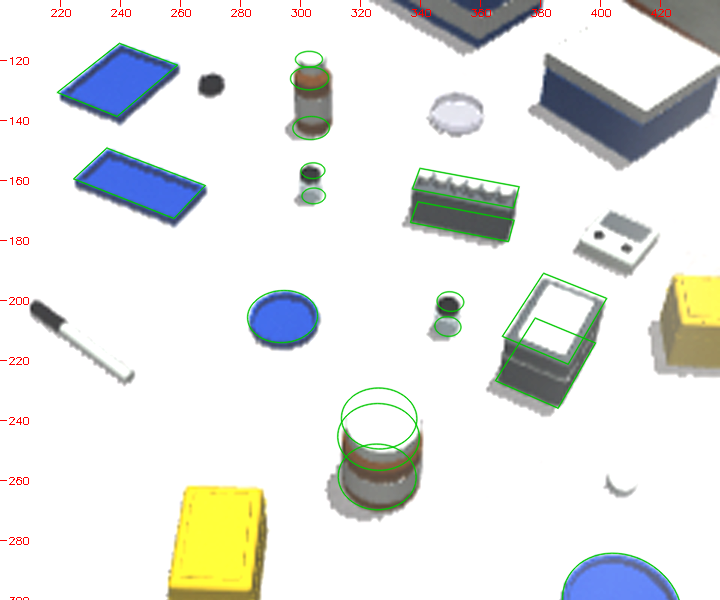

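The crops confirm the choice: the grey box with the paler lid at (353,168) is the tip box, and the yellow ones are not. The outlines fit both views to about 3 mm, with the jar really about 2 mm further toward -y.

Poses, with long axis for the two blocks:

| Piece | Position / axis | Nest | Position / axis |
|---|---|---|---|
| Bottle | (.632,.201) | Bottle nest | (.4505,-.020) |
| Jar | (.421,-.2075) | Jar nest | (.497,-.409) |
| Tip box | (.617,-.196), 24° | Tip nest | (.497,.3895), 24° |
| Rack | (.673,-.011), -52° | Rack nest | (.432,.219), -64° |

I'll go to the bottle first.

drive_tool([
  [[1,0.5,0.5,0,-0.0456],[1,0.5,0.5,0,-0.0456],[1,0.5,0.5,0,-0.0456]],
], squeeze=15)

```text
time_s: 0.48
tcp_pos: [0.2322, 0.5716, 0.2379]
eef_rot: [-180.0, 0.0, -0.1]
contact_force: [-0.0, 0.3, 0.5]
gripper_width: 0.0875
gripper_force: 0.0
```

drive_tool([
  [[1,0.8,0.8,0,0],[1,0.8,0.8,0,0],[1,0.8,0.8,0,0]],
])

```text
time_s: 0.85
tcp_pos: [0.3291, 0.4751, 0.2375]
eef_rot: [180.0, 0.0, -0.2]
contact_force: [0.5, 0.1, -0.6]
gripper_width: 0.0876
gripper_force: 0.0
```

drive_tool([
  [[1,0.84,0.76,0,0],[1,0.84,0.76,0,0],[1,0.84,0.76,0,0]],
])

```text
time_s: 1.23
tcp_pos: [0.4301, 0.3843, 0.2372]
eef_rot: [180.0, 0.0, -0.2]
contact_force: [-0.8, -0.2, -0.2]
gripper_width: 0.0878
gripper_force: 0.0
```

drive_tool([
  [[1,0.84,0.76,0,0],[1,0.84,0.76,0,0],[1,0.84,0.76,0,0]],
])

```text
time_s: 1.6
tcp_pos: [0.5309, 0.2932, 0.2369]
eef_rot: [180.0, 0.0, -0.2]
contact_force: [-0.7, 0.3, -0.2]
gripper_width: 0.0878
gripper_force: 0.0
```

drive_tool([
  [[1,0.84,0.76,0.4,0],[1,0.84,0.76,0.4,0],[1,0.84,0.76,0.9,0],[1,0.84,0.76,0.9,0]],
])

```text
time_s: 2.1
tcp_pos: [0.6277, 0.2021, 0.1243]
eef_rot: [179.8, 0.4, -0.2]
contact_force: [-1.1, 0.0, 0.8]
gripper_width: 0.0875
gripper_force: 0.0
```

drive_tool([
  [[1,0,0,0.3,0],[1,0,0,0.5,0],[1,0,0,0.7,0],[1,0,0,0.7,0]],
])

```text
time_s: 2.6
tcp_pos: [0.6291, 0.2047, 0.0454]
eef_rot: [179.9, 0.1, 0.1]
contact_force: [0.8, 0.4, 1.0]
gripper_width: 0.0876
gripper_force: 0.0
```

drive_tool([
  [[-1,0,0,0,0],[-1,0,0,0,0],[-1,0,0,0,0],[-1,0,0,0,0],[-1,0,0,0,0]],
], squeeze=15)

```text
time_s: 3.22
tcp_pos: [0.6301, 0.2033, 0.0458]
eef_rot: [-180.0, -0.0, -0.0]
contact_force: [-0.8, 1.5, 1.1]
gripper_width: 0.0432
gripper_force: 0.7
```

drive_tool([
  [[-1,0,0,0,0],[-1,0,0,0,0],[-1,0,0,0,0]],
])

```text
time_s: 3.6
tcp_pos: [0.6301, 0.2033, 0.0458]
eef_rot: [-180.0, -0.0, -0.0]
contact_force: [0.9, 1.1, 2.4]
gripper_width: 0.0395
gripper_force: 14.9
```

drive_tool([
  [[-1,0,0,-0.2,0],[-1,0,0,-0.5,0],[-1,0,0,-0.9,0],[-1,0,0,-0.9,0]],
])

```text
time_s: 4.1
tcp_pos: [0.6317, 0.204, 0.1578]
eef_rot: [-179.8, -0.3, 0.0]
contact_force: [-0.1, 1.0, -1.4]
gripper_width: 0.0395
gripper_force: 14.9
```

drive_tool([
  [[-1,-0.3,0.37,0,0],[-1,-0.6,0.74,0,0],[-1,-0.75,0.93,0,0],[-1,-0.75,0.93,0,0]],
])

```text
time_s: 4.6
tcp_pos: [0.5377, 0.0898, 0.153]
eef_rot: [180.0, 0.1, -0.1]
contact_force: [1.1, -0.8, -1.0]
gripper_width: 0.0394
gripper_force: 14.9
```

drive_tool([
  [[-1,-0.3,0.37,0,0],[-1,-0.6,0.74,0,0],[-1,-0.75,0.93,0,0],[-1,-0.75,0.93,0,0],[-1,-0.75,0.93,0,0]],
])

```text
time_s: 5.22
tcp_pos: [0.4507, -0.0195, 0.1537]
eef_rot: [-180.0, -0.0, -0.0]
contact_force: [-0.1, 0.3, -0.6]
gripper_width: 0.0396
gripper_force: 14.9
```

drive_tool([
  [[-1,0,0,0.2,0],[-1,0,0,0.4,0],[-1,0,0,0.5,0],[-1,0,0,0.5,0],[-1,0,0,0.5,0]],
])

```text
time_s: 5.85
tcp_pos: [0.4505, -0.0196, 0.0941]
eef_rot: [-180.0, -0.0, 0.0]
contact_force: [0.4, 0.0, 0.4]
gripper_width: 0.0396
gripper_force: 14.9
```

Run:
```python
from ov import *
s=r.get_state();print(s["tcp_pos"],s["joints"].round(1))
t=s["tcp_pos"]; b=capture("side"); cv2.imwrite("pics/s1.png",b[:,:,::-1])
P=dict(nb=(.4505,-.0204),bottle=(.4505,-.0204))
overlay("side",b,P,220,120,400,260,4,"pics/s1c.png")
a=capture("top");cv2.imwrite("pics/t1.png",a[:,:,::-1])
```

```text
[ 0.45054055 -0.01961575  0.09414409] [ 22.7   8.2 -37.8   0.  -44.   67.3]
```

View pics/s1c.png

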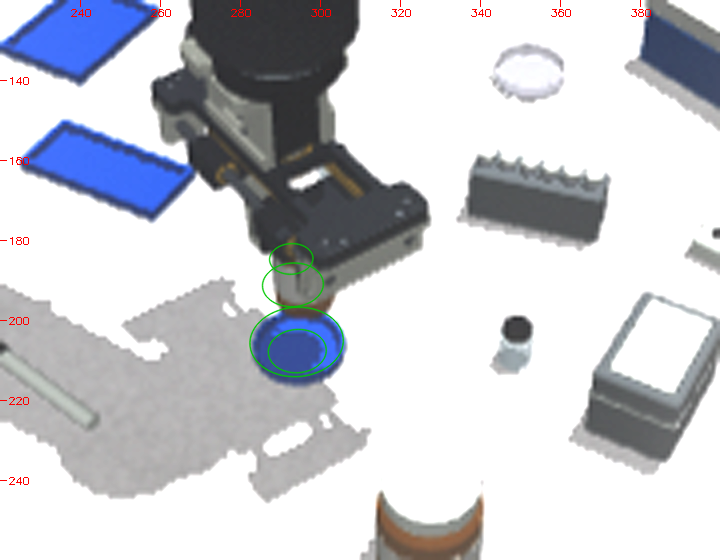

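Run:
```python
from ov import *
for x,y in((.4505,-.0204),(.4545,-.0204),(.4505,-.0244)):
    q=proj("side",circ(x,y,.048,.04)); print(q.min(0),q.max(0))
q=proj("side",circ(.4505,-.0204,.01,.064)); print("nest rim",q.min(0),q.max(0))
```

```text
[285.42402035 189.82086291] [300.41998074 200.7208343 ]
[286.6915533 189.2058769] [301.66157609 200.07058191]
[286.23064704 190.68677281] [301.25866561 201.63503371]
nest rim [281.86683882 196.17540421] [305.20485941 213.54467249]
```

drive_tool([
  [[-1,-0.03,0,0.1,0],[-1,-0.03,0,0.2,0],[-1,-0.03,0,0.28,0],[-1,-0.03,0,0.34,0],[-1,-0.03,0,0.36,0]],
])

```text
time_s: 6.58
tcp_pos: [0.4459, -0.0201, 0.0497]
eef_rot: [180.0, 0.1, -0.0]
contact_force: [-0.7, -0.4, -1.0]
gripper_width: 0.039
gripper_force: 14.9
```

drive_tool([
  [[-1,0,0,0.005,0],[-1,0,0,0.01,0],[-1,0,0,0.018,0],[-1,0,0,0.018,0]],
])

```text
time_s: 7.08
tcp_pos: [0.4466, -0.0198, 0.0487]
eef_rot: [-180.0, -0.1, -0.0]
contact_force: [-1.3, 0.3, 4.0]
gripper_width: 0.0395
gripper_force: 14.9
```

drive_tool([
  [[0.1,0,0,0,0],[0.1,0,0,0,0],[1,0,0,0,0],[1,0,0,0,0],[1,0,0,0,0]],
])

```text
time_s: 7.7
tcp_pos: [0.4461, -0.02, 0.0482]
eef_rot: [180.0, 0.0, -0.0]
contact_force: [0.7, 0.1, -0.5]
gripper_width: 0.0729
gripper_force: 0.0
```

drive_tool([
  [[1,0,0,0,0],[1,0,0,0,0],[1,0,0,-0.2,0],[1,0,0,-0.6,0],[1,0,0,-1,0]],
])

```text
time_s: 8.32
tcp_pos: [0.4458, -0.0202, 0.1694]
eef_rot: [180.0, 0.0, -0.0]
contact_force: [0.8, 0.5, 0.1]
gripper_width: 0.0876
gripper_force: 0.0
```

drive_tool([
  [[1,-0.1,0.78,0,0],[1,-0.1,0.78,0,0],[1,-0.1,0.78,0,0]],
])

```text
time_s: 8.7
tcp_pos: [0.4335, -0.115, 0.1682]
eef_rot: [-180.0, -0.0, -0.2]
contact_force: [-0.4, 0.5, 0.0]
gripper_width: 0.0875
gripper_force: 0.0
```

drive_tool([
  [[1,-0.1,0.78,0,0],[1,-0.1,0.78,0.3,0],[1,-0.1,0.78,0.3,0],[1,-0.1,0.78,0.3,0],[1,-0.1,0.78,0.3,0]],
])

```text
time_s: 9.32
tcp_pos: [0.4231, -0.2064, 0.1331]
eef_rot: [180.0, -0.1, 0.1]
contact_force: [-0.2, -0.5, 0.4]
gripper_width: 0.0877
gripper_force: 0.0
```

Run:
```python
from ov import *
s=r.get_state();print(s["tcp_pos"])
b=capture("side")
P=dict(jar=(.423,-.208),nb=(.4505,-.0204),bottle=(.4505,-.0204))
# floor height in nest: raise bottle by viewing only
overlay("side",b,P,240,160,400,310,4,"pics/s2c.png")
```

```text
[ 0.42307614 -0.20644772  0.13308428]
```

View pics/s2c.png

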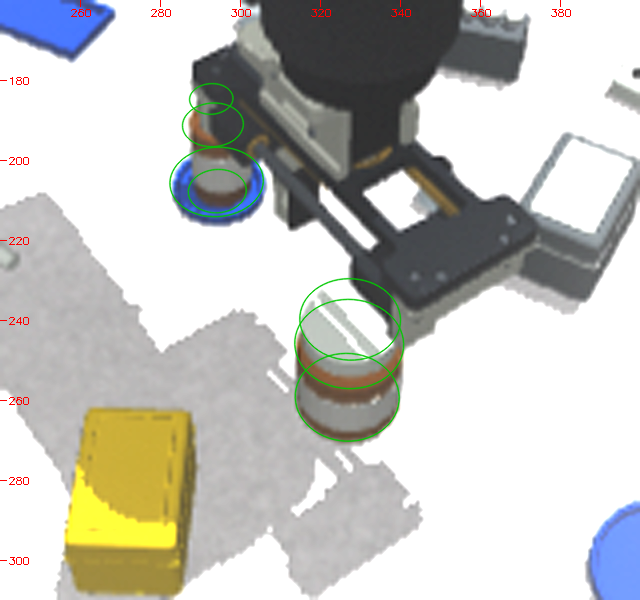

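The bottle stands centred in its nest at (295,200), and the jar at (327,258) matches its outline. Next I'll grasp the jar.

drive_tool([
  [[1,0.01,0.01,0.3,0],[1,0.01,0.01,0.6,0],[1,0.01,0.01,0.8,0],[1,0.01,0.01,0.8,0],[1,0.01,0.01,0.8,0]],
])

```text
time_s: 10.0
tcp_pos: [0.4243, -0.2081, 0.0373]
eef_rot: [180.0, -0.1, 0.0]
contact_force: [-1.1, 0.1, 1.0]
gripper_width: 0.0871
gripper_force: 0.0
```

drive_tool([
  [[-1,0,0,0,0],[-1,0,0,0,0],[-1,0,0,0,0],[-1,0,0,0,0],[-1,0,0,0,0]],
], squeeze=20)

```text
time_s: 10.62
tcp_pos: [0.4236, -0.2084, 0.0367]
eef_rot: [180.0, -0.0, -0.0]
contact_force: [-1.2, 2.3, 7.5]
gripper_width: 0.0631
gripper_force: 20.0
```

drive_tool([
  [[-1,0,0,0,0],[-1,0,0,0,0]],
])

```text
time_s: 10.88
tcp_pos: [0.4236, -0.2083, 0.0367]
eef_rot: [180.0, -0.0, -0.0]
contact_force: [-1.2, 2.5, 5.7]
gripper_width: 0.0633
gripper_force: 20.0
```

drive_tool([
  [[-1,0,0,-0.2,0],[-1,0,0,-0.5,0],[-1,0,0,-0.9,0],[-1,0,0,-0.9,0],[-1,0,0,-0.9,0]],
])

```text
time_s: 11.5
tcp_pos: [0.4225, -0.2082, 0.1436]
eef_rot: [-180.0, 0.0, -0.0]
contact_force: [0.3, 0.7, -3.8]
gripper_width: 0.0634
gripper_force: 20.0
```

drive_tool([
  [[-1,0.1,0.3,0,0],[-1,0.2,0.6,0,0],[-1,0.305,0.836,0,0],[-1,0.305,0.836,0,0]],
])

```text
time_s: 12.0
tcp_pos: [0.4593, -0.3099, 0.1417]
eef_rot: [-179.9, 0.2, -0.1]
contact_force: [0.3, 0.0, -3.0]
gripper_width: 0.0631
gripper_force: 20.0
```

drive_tool([
  [[-1,0.1,0.3,0,0],[-1,0.2,0.6,0,0],[-1,0.305,0.836,0,0],[-1,0.305,0.836,0,0],[-1,0.305,0.836,0,0]],
])

```text
time_s: 12.62
tcp_pos: [0.4954, -0.4079, 0.1427]
eef_rot: [-179.9, 0.1, -0.0]
contact_force: [0.1, 0.2, -2.8]
gripper_width: 0.0631
gripper_force: 20.0
```

drive_tool([
  [[-1,0,0,0.2,0],[-1,0,0,0.4,0],[-1,0,0,0.6,0],[-1,0,0,0.6,0],[-1,0,0,0.6,0]],
])

```text
time_s: 13.25
tcp_pos: [0.4969, -0.4087, 0.0732]
eef_rot: [180.0, -0.0, 0.0]
contact_force: [0.5, 0.3, -2.0]
gripper_width: 0.0633
gripper_force: 20.0
```

Run:
```python
from ov import *
s=r.get_state();t=s["tcp_pos"];print(t)
b=capture("side");crop(b,370,240,470,340,6,"pics/s3c.png");a=cv2.imread("pics/s3c.png")
for q in(circ(.497,-.409,.01,.088),circ(t[0],t[1],t[2]-.0367,.064)):
    p=((proj("side",q)-[370,240]+.5)*6).astype(np.int32);cv2.polylines(a,[p],True,(0,200,0),1)
cv2.imwrite("pics/s3c.png",a)
```

```text
[ 0.49685996 -0.40871656  0.07320672]
```

View pics/s3c.png

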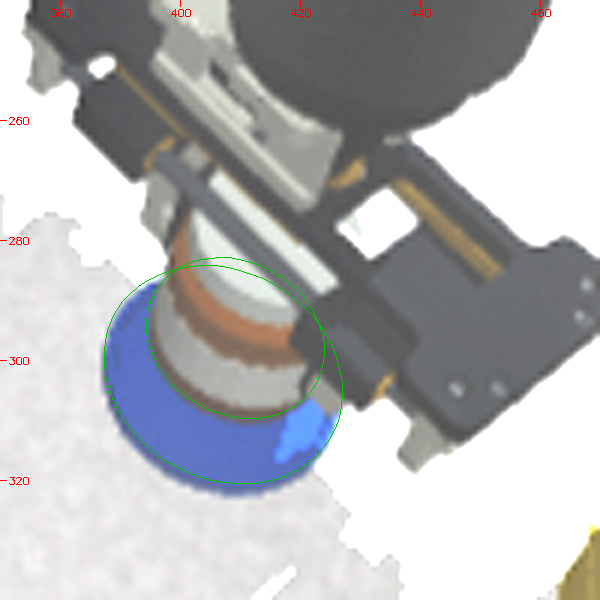

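The jar, bottom arc at (410,310), and its nest, outer rim at (407,300), both match their outlines. I'll lower it.

drive_tool([
  [[-1,0,0,0.08,0],[-1,0,0,0.16,0],[-1,0,0,0.21,0],[-1,0,0,0.24,0],[-1,0,0,0.26,0]],
])

```text
time_s: 13.92
tcp_pos: [0.4964, -0.4091, 0.0407]
eef_rot: [-180.0, 0.0, -0.0]
contact_force: [0.1, -0.4, -3.6]
gripper_width: 0.0633
gripper_force: 20.0
```

drive_tool([
  [[-1,0,0,0.01,0],[-1,0,0,0.02,0],[-1,0,0,0.02,0]],
])

```text
time_s: 14.3
tcp_pos: [0.4965, -0.4091, 0.0398]
eef_rot: [180.0, -0.0, -0.0]
contact_force: [-2.3, 2.9, 4.9]
gripper_width: 0.0635
gripper_force: 20.0
```

drive_tool([
  [[0.6,0,0,0,0],[0.6,0,0,0,0],[1,0,0,0,0],[1,0,0,0,0],[1,0,0,0,0]],
])

```text
time_s: 14.92
tcp_pos: [0.4965, -0.4091, 0.0385]
eef_rot: [180.0, 0.0, -0.0]
contact_force: [0.3, -0.0, 0.7]
gripper_width: 0.087
gripper_force: 0.0
```

drive_tool([
  [[1,0,0,-0.2,0],[1,0,0,-0.6,0],[1,0,0,-0.9,0],[1,0,0,-0.9,0]],
])

```text
time_s: 15.42
tcp_pos: [0.4982, -0.41, 0.1503]
eef_rot: [179.8, -0.3, 0.0]
contact_force: [0.6, 0.9, -2.5]
gripper_width: 0.0871
gripper_force: 0.0
```

drive_tool([
  [[1,0.5,-0.89,0,-0.0667],[1,0.5,-0.89,0,-0.0667],[1,0.5,-0.89,0,-0.0667],[1,0.5,-0.89,0,-0.0667]],
])

```text
time_s: 15.92
tcp_pos: [0.5564, -0.3014, 0.1457]
eef_rot: [-179.9, 0.1, 24.0]
contact_force: [0.3, 0.8, 0.3]
gripper_width: 0.0875
gripper_force: 0.0
```

drive_tool([
  [[1,0.82,-0.6,0,0],[1,0.82,-0.6,0.3,0],[1,0.82,-0.6,0.35,0],[1,0.82,-0.6,0.35,0],[1,0.82,-0.6,0.35,0]],
])

```text
time_s: 16.55
tcp_pos: [0.6168, -0.1978, 0.1051]
eef_rot: [180.0, -0.0, 23.9]
contact_force: [-0.1, -0.3, 1.2]
gripper_width: 0.0876
gripper_force: 0.0
```

Run:
```python
from ov import *
s=r.get_state();t=s["tcp_pos"];print(t,s["eef_rot"])
b=capture("side");overlay("side",b,dict(tip=(.6174,-.1961,-66),vr=(.572,-.112),rack=(.6726,-.0107,38.6)),320,140,440,260,5,"pics/s4c.png")
```

```text
[ 0.6168446  -0.19777873  0.10510855] [ 1.79975265e+02 -1.53836158e-02  2.38973824e+01]
```

View pics/s4c.png

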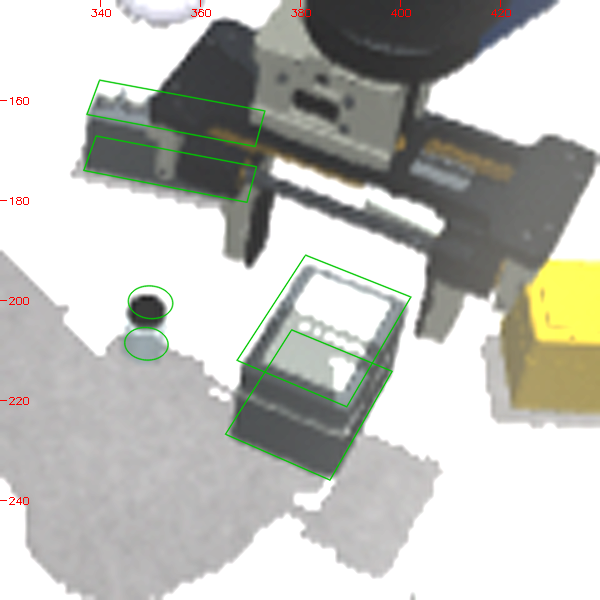

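The box at (386,215) sits about 1 px right of and above my outline, which is about +3 mm in x. The fingers straddle it and the vial at (349,205) is clear. Going down.

drive_tool([
  [[1,0.02,0,0.3,0],[1,0.02,0,0.5,0],[1,0.02,0,0.63,0],[1,0.02,0,0.63,0]],
])

```text
time_s: 17.1
tcp_pos: [0.6186, -0.1961, 0.0285]
eef_rot: [-180.0, 0.1, 23.9]
contact_force: [-0.4, -0.3, -0.5]
gripper_width: 0.0876
gripper_force: 0.0
```

drive_tool([
  [[-1,0,0,0,0],[-1,0,0,0,0],[-1,0,0,0,0],[-1,0,0,0,0],[-1,0,0,0,0]],
], squeeze=15)

```text
time_s: 17.73
tcp_pos: [0.6196, -0.1954, 0.0296]
eef_rot: [180.0, -0.0, 24.0]
contact_force: [-1.7, 1.6, 5.9]
gripper_width: 0.0602
gripper_force: 14.9
```

drive_tool([
  [[-1,0,0,0,0],[-1,0,0,0,0]],
])

```text
time_s: 17.98
tcp_pos: [0.6197, -0.1955, 0.0297]
eef_rot: [180.0, -0.0, 24.0]
contact_force: [-0.9, 1.1, 5.3]
gripper_width: 0.06
gripper_force: 14.9
```

drive_tool([
  [[-1,0,0,-0.2,0],[-1,0,0,-0.5,0],[-1,0,0,-0.9,0],[-1,0,0,-1,0],[-1,0,0,-1,0]],
])

```text
time_s: 18.6
tcp_pos: [0.6195, -0.1954, 0.1495]
eef_rot: [180.0, -0.1, 24.0]
contact_force: [0.2, 1.3, -2.4]
gripper_width: 0.0602
gripper_force: 14.9
```

drive_tool([
  [[-1,0.06,-0.3,0,0],[-1,0.13,-0.65,0,0],[-1,0.21,-0.97,0,0]],
])

```text
time_s: 18.98
tcp_pos: [0.5933, -0.0779, 0.1467]
eef_rot: [-179.9, 0.2, 23.9]
contact_force: [-0.4, -0.3, -0.8]
gripper_width: 0.0601
gripper_force: 14.9
```

drive_tool([
  [[-1,0.08,-0.4,0,0],[-1,0.16,-0.75,0,0],[-1,0.21,-0.97,0,0]],
])

```text
time_s: 19.35
tcp_pos: [0.5691, 0.0392, 0.147]
eef_rot: [-180.0, 0.2, 24.0]
contact_force: [0.3, 0.5, -0.7]
gripper_width: 0.0597
gripper_force: 14.9
```

drive_tool([
  [[-1,0.08,-0.4,0,0],[-1,0.16,-0.75,0,0],[-1,0.21,-0.97,0,0]],
])

```text
time_s: 19.73
tcp_pos: [0.5448, 0.1556, 0.1469]
eef_rot: [180.0, 0.2, 24.0]
contact_force: [-0.4, -0.3, -0.7]
gripper_width: 0.0599
gripper_force: 14.9
```

drive_tool([
  [[-1,0.08,-0.4,0,0],[-1,0.16,-0.75,0,0],[-1,0.21,-0.97,0,0]],
])

```text
time_s: 20.1
tcp_pos: [0.5206, 0.272, 0.1468]
eef_rot: [180.0, 0.2, 24.0]
contact_force: [-0.0, 0.3, -0.6]
gripper_width: 0.0603
gripper_force: 14.9
```

drive_tool([
  [[-1,0.08,-0.4,0,0],[-1,0.16,-0.75,0,0],[-1,0.21,-0.98,0,0],[-1,0.21,-0.98,0,0],[-1,0.21,-0.98,0,0]],
])

```text
time_s: 20.72
tcp_pos: [0.4969, 0.3877, 0.1479]
eef_rot: [179.9, 0.1, 24.0]
contact_force: [0.3, 0.7, -0.6]
gripper_width: 0.0602
gripper_force: 14.9
```

drive_tool([
  [[-1,0,0,0.2,0],[-1,0,0,0.4,0],[-1,0,0,0.6,0],[-1,0,0,0.6,0],[-1,0,0,0.6,0]],
])

```text
time_s: 21.35
tcp_pos: [0.4979, 0.3883, 0.0779]
eef_rot: [-180.0, -0.0, 24.0]
contact_force: [0.0, -0.2, -1.1]
gripper_width: 0.0601
gripper_force: 14.9
```

Run:
```python
from ov import *
s=r.get_state();t=s["tcp_pos"];print(t,s["eef_rot"],s["joints"].round(1))
b=capture("side");overlay("side",b,dict(nt=(.497,.3895,-66)),200,90,320,200,6,"pics/s5c.png");a=cv2.imread("pics/s5c.png")
for z in(0,.06):
    p=((proj("side",rect(t[0],t[1],t[2]-.0297+z,-66,.06,.086))-[200,90]+.5)*6).astype(np.int32);cv2.polylines(a,[p],True,(0,0,255),1)
cv2.imwrite("pics/s5c.png",a[:600])
```

```text
[0.49790067 0.38829685 0.07790624] [-1.79994183e+02 -4.82329106e-02  2.39664954e+01] [ 55.6  24.5 -16.1   0.  -49.4  58.3]
```

View pics/s5c.png

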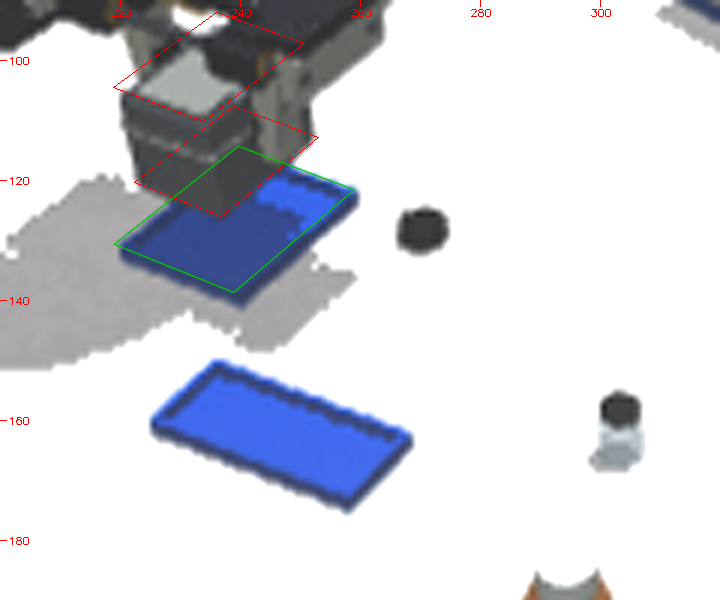

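The box bottom, front corner at (237,125), and its nest, rim front at (240,139), are each offset from my outlines by the same small amount, so they line up. I'll lower it.

drive_tool([
  [[-1,0,-0.01,0.1,0],[-1,0,-0.01,0.2,0],[-1,0,-0.01,0.28,0],[-1,0,-0.01,0.33,0],[-1,0,-0.01,0.355,0]],
])

```text
time_s: 22.02
tcp_pos: [0.4967, 0.3895, 0.0338]
eef_rot: [180.0, 0.0, 24.0]
contact_force: [0.4, 0.2, -0.4]
gripper_width: 0.0601
gripper_force: 14.9
```

drive_tool([
  [[-1,0,0,0.01,0],[-1,0,0,0.022,0],[-1,0,0,0.022,0]],
])

```text
time_s: 22.4
tcp_pos: [0.4969, 0.3898, 0.0326]
eef_rot: [-180.0, -0.0, 24.0]
contact_force: [-1.6, -2.0, 4.1]
gripper_width: 0.0605
gripper_force: 15.0
```

drive_tool([
  [[0.6,0,0,0,0],[0.6,0,0,0,0],[1,0,0,0,0],[1,0,0,0,0],[1,0,0,0,0]],
])

```text
time_s: 23.02
tcp_pos: [0.4968, 0.3897, 0.0317]
eef_rot: [180.0, 0.0, 24.0]
contact_force: [-0.9, 1.1, -0.2]
gripper_width: 0.0869
gripper_force: 0.0
```

drive_tool([
  [[1,0,0,-0.2,0],[1,0,0,-0.6,0],[1,0,0,-0.95,0],[1,0,0,-0.95,0]],
])

```text
time_s: 23.52
tcp_pos: [0.4983, 0.3914, 0.15]
eef_rot: [-179.8, -0.4, 24.0]
contact_force: [0.9, 0.1, -1.1]
gripper_width: 0.0877
gripper_force: 0.0
```

drive_tool([
  [[1,0,0.99,0,0.1056],[1,0,0.99,0,0.1056],[1,0,0.99,0,0.1056],[1,0,0.99,0,0.1056]],
])

```text
time_s: 24.02
tcp_pos: [0.5451, 0.2799, 0.145]
eef_rot: [180.0, 0.0, -14.4]
contact_force: [0.5, 0.7, 0.3]
gripper_width: 0.0877
gripper_force: 0.0
```

drive_tool([
  [[1,0.74,0.76,0,0.1056],[1,0.74,0.76,0,0.1056],[1,0.74,0.76,0,0.1056],[1,0.74,0.76,0,0.1056],[1,0.74,0.76,0,0.1056]],
])

```text
time_s: 24.65
tcp_pos: [0.6088, 0.1707, 0.1449]
eef_rot: [179.9, 0.0, -52.0]
contact_force: [0.2, 0.9, -0.4]
gripper_width: 0.0881
gripper_force: 0.0
```

drive_tool([
  [[1,0.765,0.256,0,0],[1,0.765,0.256,0,0],[1,0.765,0.256,0,0]],
])

```text
time_s: 25.02
tcp_pos: [0.6415, 0.0779, 0.1451]
eef_rot: [179.9, 0.0, -52.0]
contact_force: [-0.1, 0.1, -0.8]
gripper_width: 0.0875
gripper_force: 0.0
```

drive_tool([
  [[1,0.76,0.245,0,0],[1,0.76,0.245,0.2,0],[1,0.76,0.245,0.37,0],[1,0.76,0.245,0.37,0],[1,0.76,0.245,0.37,0]],
])

```text
time_s: 25.65
tcp_pos: [0.6747, -0.0092, 0.1021]
eef_rot: [-180.0, -0.0, -51.9]
contact_force: [-0.1, -1.3, 0.5]
gripper_width: 0.0878
gripper_force: 0.0
```

Run:
```python
from ov import *
s=r.get_state();t=s["tcp_pos"];print(t,s["eef_rot"],s["joints"].round(1))
b=capture("side");overlay("side",b,dict(nt=(.497,.3895,-66),nr=(.432,.219,26),rack=(.6726,-.0107,38.6)),200,70,400,190,4,"pics/s6c.png")
```

```text
[ 0.67465029 -0.00921385  0.10210466] [-1.79971088e+02 -3.21505764e-02 -5.19117186e+01] [ 15.7  26.5  -8.8   0.  -54.6  22.3]
```

View pics/s6c.png

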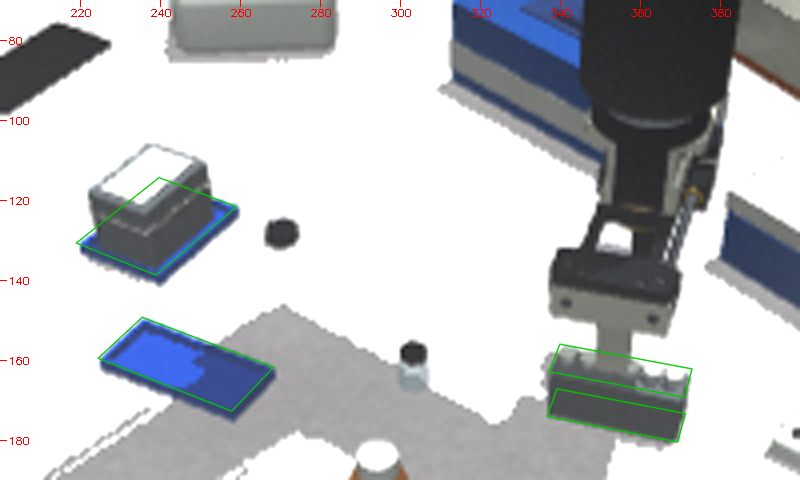

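The tip box sits in its nest at (239,124), and the rack outline at (354,168) fits with the fingers above its middle. Next I'll grasp it.

drive_tool([
  [[1,0,0,0.3,0],[1,0,0,0.5,0],[1,0,0,0.61,0],[1,0,0,0.61,0]],
])

```text
time_s: 26.2
tcp_pos: [0.6742, -0.0098, 0.0281]
eef_rot: [180.0, 0.0, -52.0]
contact_force: [0.8, 0.8, 0.1]
gripper_width: 0.0875
gripper_force: 0.0
```

drive_tool([
  [[-1,0,0,0,0],[-1,0,0,0,0],[-1,0,0,0,0],[-1,0,0,0,0],[-1,0,0,0,0]],
], squeeze=15)

```text
time_s: 26.82
tcp_pos: [0.6743, -0.0102, 0.0283]
eef_rot: [-180.0, -0.0, -52.0]
contact_force: [0.2, 0.1, 0.5]
gripper_width: 0.043
gripper_force: 0.0
```

drive_tool([
  [[-1,0,0,0,0],[-1,0,0,0,0],[-1,0,0,0,0],[-1,0,0,0,0]],
])

```text
time_s: 27.32
tcp_pos: [0.6742, -0.0102, 0.0281]
eef_rot: [180.0, 0.0, -52.0]
contact_force: [0.1, -1.7, 0.1]
gripper_width: 0.0318
gripper_force: 14.9
```

drive_tool([
  [[-1,0,0,-0.2,0],[-1,0,0,-0.5,0],[-1,0,0,-0.9,0],[-1,0,0,-1,0],[-1,0,0,-1,0]],
])

```text
time_s: 27.95
tcp_pos: [0.6746, -0.0099, 0.1489]
eef_rot: [-179.9, -0.0, -52.0]
contact_force: [-0.8, 0.1, -1.8]
gripper_width: 0.0321
gripper_force: 14.9
```

drive_tool([
  [[-1,-0.3,0.05,0,0],[-1,-0.65,0.1,0,0],[-1,-0.916,0.138,0,0]],
])

```text
time_s: 28.32
tcp_pos: [0.5914, 0.0668, 0.1459]
eef_rot: [179.8, 0.1, -52.1]
contact_force: [0.2, -1.2, -0.3]
gripper_width: 0.0323
gripper_force: 14.9
```

drive_tool([
  [[-1,-0.4,0.05,0,0],[-1,-0.75,0.1,0,0],[-1,-0.916,0.138,0,0]],
])

```text
time_s: 28.7
tcp_pos: [0.5106, 0.1435, 0.1464]
eef_rot: [179.8, 0.0, -52.0]
contact_force: [1.5, 0.9, -1.1]
gripper_width: 0.0319
gripper_force: 14.9
```

drive_tool([
  [[-1,-0.4,0.05,0,0.0333],[-1,-0.75,0.1,0,0.0333],[-1,-0.916,0.138,0,0.0333],[-1,-0.916,0.138,0,0.0333],[-1,-0.916,0.138,0,0.0333]],
])

```text
time_s: 29.32
tcp_pos: [0.4321, 0.2188, 0.1473]
eef_rot: [179.9, -0.0, -64.0]
contact_force: [-0.3, 0.3, -0.9]
gripper_width: 0.032
gripper_force: 14.9
```

drive_tool([
  [[-1,0,0,0.2,0],[-1,0,0,0.4,0],[-1,0,0,0.6,0],[-1,0,0,0.6,0],[-1,0,0,0.6,0]],
])

```text
time_s: 29.95
tcp_pos: [0.4329, 0.2191, 0.0766]
eef_rot: [-180.0, -0.0, -64.1]
contact_force: [-0.1, -0.3, -1.0]
gripper_width: 0.0322
gripper_force: 14.9
```

Run:
```python
from ov import *
s=r.get_state();t=s["tcp_pos"];print(t,s["eef_rot"],s["joints"].round(1))
b=capture("side");overlay("side",b,dict(nr=(.432,.219,26)),200,120,300,200,7,"pics/s7c.png");a=cv2.imread("pics/s7c.png")
for z in(0,.045):
    p=((proj("side",rect(t[0],t[1],t[2]-.0282+z,26,.032,.1))-[200,120]+.5)*7).astype(np.int32);cv2.polylines(a,[p],True,(0,0,255),1)
cv2.imwrite("pics/s7c.png",a)
```

```text
[0.43291336 0.21911344 0.07658107] [-1.79993719e+02 -1.53366708e-02 -6.40570066e+01] [ 50.1  12.7 -34.8   0.  -42.5 -24.2]
```

View pics/s7c.png

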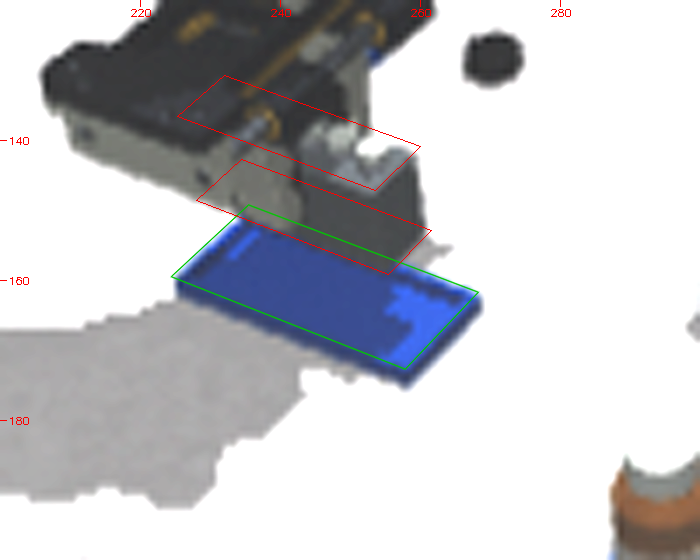

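The rack's end corner (255,158) is about 1 px left relative to the nest corner (268,163), so I'll shift it +2.5 mm along its length and lower it.

drive_tool([
  [[-1,0.02,0,0.1,0],[-1,0.02,0,0.2,0],[-1,0.02,0,0.28,0],[-1,0.02,0,0.33,0],[-1,0.02,0,0.355,0]],
])

```text
time_s: 30.62
tcp_pos: [0.4332, 0.217, 0.033]
eef_rot: [180.0, -0.0, -64.0]
contact_force: [1.2, 0.6, -0.8]
gripper_width: 0.0321
gripper_force: 14.9
```

drive_tool([
  [[-1,0,0,0.01,0],[-1,0,0,0.022,0],[-1,0,0,0.022,0]],
])

```text
time_s: 31.0
tcp_pos: [0.4334, 0.2173, 0.0311]
eef_rot: [-180.0, 0.0, -64.0]
contact_force: [0.7, -0.5, -0.7]
gripper_width: 0.0319
gripper_force: 14.9
```

drive_tool([
  [[-1,0,0,0.005,0],[-1,0,0,0.01,0],[-1,0,0,0.01,0]],
])

```text
time_s: 31.38
tcp_pos: [0.4335, 0.2173, 0.031]
eef_rot: [-180.0, 0.0, -64.0]
contact_force: [-4.7, -1.7, 15.7]
gripper_width: 0.0321
gripper_force: 14.9
```

Contact made, so I'll release and rise.

drive_tool([
  [[-1,0,0,-0.008,0],[-0.1,0,0,-0.008,0],[-0.1,0,0,-0.008,0],[0.1,0,0,-0.008,0],[0.4,0,0,-0.008,0]],
])

```text
time_s: 32.0
tcp_pos: [0.4333, 0.2171, 0.0306]
eef_rot: [180.0, -0.0, -64.0]
contact_force: [0.3, -0.8, -0.3]
gripper_width: 0.0531
gripper_force: 0.0
```

drive_tool([
  [[0.6,0,0,0,0],[0.6,0,0,0,0],[0.6,0,0,0,0]],
])

```text
time_s: 32.38
tcp_pos: [0.4333, 0.2171, 0.0307]
eef_rot: [180.0, -0.0, -64.0]
contact_force: [0.3, 0.1, 0.2]
gripper_width: 0.0696
gripper_force: 0.0
```

drive_tool([
  [[0.6,0,0,-0.2,0],[0.6,0,0,-0.5,0],[0.6,0,0,-0.9,0],[0.6,0,0,-0.9,0]],
])

```text
time_s: 32.88
tcp_pos: [0.4351, 0.2188, 0.1423]
eef_rot: [-179.6, 0.1, -64.0]
contact_force: [-0.5, 0.0, 0.1]
gripper_width: 0.0698
gripper_force: 0.0
```

drive_tool([
  [[0.6,-0.9,-0.4,-0.5,0],[0.6,-0.9,-0.4,-0.5,0],[0.6,-0.9,-0.4,-0.5,0]],
])

```text
time_s: 33.25
tcp_pos: [0.4297, 0.3389, 0.1999]
eef_rot: [-179.8, 0.1, -63.9]
contact_force: [-0.3, -0.3, -0.6]
gripper_width: 0.07
gripper_force: 0.0
```

drive_tool([
  [[0.6,-0.9,-0.4,0,0],[0.6,-0.9,-0.4,0,0],[0.6,-0.9,-0.4,0,0],[0.6,-0.9,-0.4,0,0]],
])

```text
time_s: 33.75
tcp_pos: [0.4245, 0.4524, 0.1971]
eef_rot: [179.9, -0.1, -64.0]
contact_force: [0.3, -0.4, -0.6]
gripper_width: 0.0701
gripper_force: 0.0
```

Run:
```python
from ov import *
a=capture("top");b=capture("side")
N=dict(nt=(.497,.3895,-66),nr=(.432,.219,26),nj=(.497,-.409),nb=(.4505,-.0204))
crop(b,200,90,450,340,2,"pics/f1.png");crop(a,150,130,440,250,2,"pics/f2.png")
A=cv2.imread("pics/f1.png");B=cv2.imread("pics/f2.png")
o=np.zeros((500+0,500,3),np.uint8)
w=np.zeros((600,800,3),np.uint8); w[:500,:500]=A
cv2.imwrite("pics/f.png",np.vstack([np.hstack([A[:350],np.zeros((350,B.shape[1]-500,3),np.uint8)]),B]))
crop(b,200,300,200,300,1,"x") if 0 else None
print(B.shape)
```

```text
(240, 580, 3)
```

View pics/f.png

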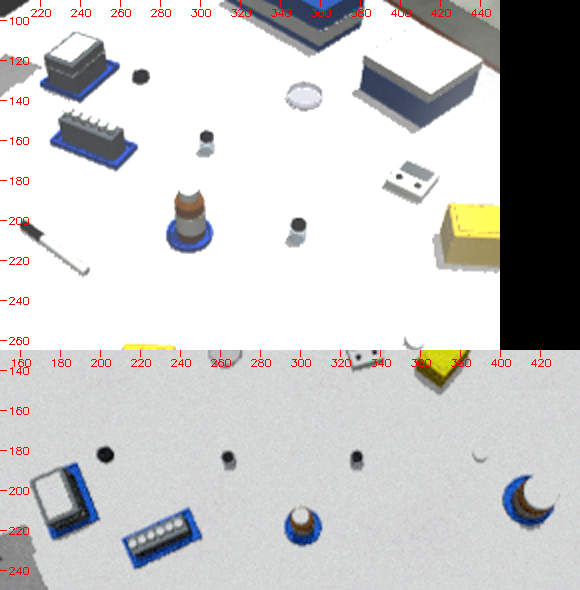

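All four pieces stand inside their nests: tip box (181,205), rack (230,224), bottle (301,218) and jar (414,205) in the top view. Both vials are where they were, and the arm is clear. I'll hand the job in.

```bash
python3 -c "
from plant import job
print(job.close_job())"
```

```text
the job is handed in; nothing more can be done
None
```

I put the tip box, tube rack, jar and bottle upright in their matching nests, left both vials standing where they were, and handed the job in after about 34 s of robot time; no verdict was returned.

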